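Rotate the backup drives and present the finished one to the bar-code reader

ROBOT

A 6-joint arm with a two-finger parallel gripper is mounted at the origin on the work surface. World frame = base frame: x ahead of the robot, y to its left, z up, the work surface at z = 0. Lengths are in mm, angles in rad, forces in N, time in s.
With the tool pointing down it reaches from about 275 to 825 mm from the base axis. Payload 5.2 kg.
Tool frame: the origin (TCP) lies at the very end of the fingers, on their centre line; the grasp point (between the pads) lies 19 mm behind it; z points along the fingers, y is the direction in which the jaws open and shut (so a half turn about z gives the same grasp; the last joint's range is limited). The gripper opens to 93 mm and grips with 3 to 60 N. Pads are 15 mm wide; open, the fingers measure 128 mm over their backs; the gripper's body (75 mm by 188 mm) begins 65 mm behind the grasp point.
Start: joints at [0.941, 0.259, 1.535, -0, 1.348, -0.203], TCP at [227.657, 500.677, 218.653] pointing down, gripper open.
Joint ranges: [-3.14, 3.14], [-0.91, 2.08], [0.19, 2.58], [-1.22, 4.36], [0.22, 2.71], [-3.12, 3.12]. Speed limits (rad/s): [2.57, 2.57, 3.14, 3.14, 3.14, 3.14].

INTERFACE

Orientations are given as [roll, pitch, yaw] about the fixed x, y, z axes, in that order (R = Rz(yaw) Ry(pitch) Rx(roll)).
In Python, from bench import robot gives the robot as it stands. The module is installed in compiled form; this text tells all that it offers. Calls block until the motion is done:
- robot.move_ptp(position, orientation): joint-space move of the TCP to a pose.
- robot.move_linear(position, ori=None, speed=150, f_stop=None): straight line of the TCP; ori=None keeps the orientation; speed is the mean speed in mm/s. With f_stop (N) it stops when the force on the tool has changed by that much, and returns True; else False.
- robot.move_j(angles): joint-space move.
- robot.move_gripper(opening): opening from 0.0 (shut) to 1.0 (fully open); the grip force is fixed at half the most; returns when the fingers have stopped.
- robot.sleep(seconds).
- robot.inverse_kinematics(position, orientation): joint angles nearest the present ones, or None.
- robot.get_image(name): name is "side" or "top"; returns a dict with "img" (400x640x3 uint8, blue, green, red), "fovy" (degrees; the focal length in pixels is half the picture's height over the tangent of half this angle, whatever the lens; pixels are square), "cx", "cy" (the principal point, pixels), "k1" (the pictures are not rectified: a ray, as slopes to the right and down, at radius r is drawn at 1 + k1 r^2 times it, then the intrinsics apply), "eye" and "orientation" of the camera in the world. Camera axes: x right, y down, z forward; pixel columns grow to the right and rows downward; lengths in mm; the calibration is good to about 2 mm. A picture is of the moment at which its call begins. There is no depth.
A pose or a line that the arm cannot do raises robot.MotionError and nothing moves.
- robot.hand_in(): hands the job in, once; it reports no verdict.
Readings, each from a call of its own:
- robot.current_t(): time.
- robot.current_qpos(): joint angles.
- robot.current_joint_vel(): joint speeds.
- robot.current_joint_efforts(): joint torques, N m.
- robot.current_tcp_pos(): TCP position.
- robot.current_eef_rot(): TCP orientation.
- robot.current_contact_force(): force on the tool from outside, world axes, zero at the start.
- robot.current_ft_torque(): the same for the moment, N m.
- robot.current_gripper_width(): opening from 0.0 (shut) to 1.0 (fully open).
Only numpy, scipy, OpenCV 4.12 (cv2) and the standard library are available. Lean on these libraries where they do the work, as an engineer would, in place of code of your own. Each camera call takes 0.05 s, during which the arm holds its last target. There are 200 camera calls.

TASK

Change over the backup drives: take the green-banded drive from the rack and lower it, without dropping it, into the free bay of the docking station until it is fully home, with its label facing the same way as the label of the orange-banded drive beside it, and let go of it. Then draw the orange-banded drive up out of its bay, turn it so that its label squarely faces the slanting window of the bar-code reader, centred about 10 cm in front of the window, and finish still holding it raised there, clear of everything. Do not touch the reader and leave the other drives and the things on the desk alone.

Things in the scene. Friction and masses are not known exactly. Their poses are not given: they have to be found in the camera images.
- fresh: the fresh drive: aluminium slab 9.5 mm thick (its x) by 70 mm wide (its y) by 100 mm long (its z), about 0.1 kg, with a green band round the 16 mm at its upper end and a white bar-code label on its +x face. Origin: centre of its lower (connector) end; z points up to the banded end; x points out of the labelled face. It stands upright in one of the slots of the rack, 35 mm of it sunk in the slot, 65 mm standing free above the rack
- fresh_label (a point): centre of the fresh drive's label, on the surface of the labelled face: 4.75 mm along the drive's x and 50 mm along its z from its origin; axes as the drive's
- finished: the finished drive: same slab, 9.5 x 70 x 100 mm, about 0.1 kg, with an orange band round the 16 mm at its upper end. Origin and axes as for the fresh drive: centre of its lower end, z up to the banded end, x out of the labelled face. It stands upright in the full bay of the docking station, 40 mm of it sunk, 60 mm standing free above the dock; nothing latches it
- finished_label (a point): centre of the finished drive's label, on the surface of the labelled face: 4.75 mm along the drive's x and 50 mm along its z from its origin; axes as the drive's
- archive_a: a bystander drive with a white band, same size and axes, upright in the rack; leave it alone. Drives in the rack stand 66 mm apart, centre to centre, along the rack's x, with an empty slot between neighbours
- archive_b: another white-banded bystander drive in the rack, same size and axes; leave it alone
- rack: grey plastic drive rack with a blue foot, 170 (its x) x 96 (its y) x 45 mm high, fixed; five slots 33 mm apart along its x, slot floors 10 mm above the desk. Origin: centre of its underside. It may stand to the left or to the right of the middle
- dock: black two-bay docking station, 150 (its x) x 112 (its y) x 58 mm high, fixed. Origin: centre of its underside. The two bays are parallel slots, 66 mm apart along its x, each 12 mm (along x) by 72.5 mm (along y) wide and 40 mm deep with a 3 mm chamfer round the mouth; the free bay is the one towards its -x end. A drive stands in a bay with its x along the dock's x. The dock may stand to the left or to the right of the middle
- free_bay (a point): centre of the floor of the free bay, 18 mm above the desk, where the centre of the fresh drive's lower end comes to rest when fully home; axes as the dock's. The mouth is 40 mm above it
- full_bay (a point): centre of the floor of the bay in which the finished drive stands at the start; axes as the dock's
- reader: the bar-code reader's stand: black round foot of 62 mm radius and a bent steel neck up to 0.32 m high that carries the head on the side of its -x; fixed. Origin: centre of the foot's underside. Its -x side faces roughly towards the robot
- reader_head: grey reader head, 55 mm deep (its x), 74 mm wide (its y), 56 mm high (its z), window with a red line in its front. Origin: centre of the window, 0.27 m above the desk. The window looks along the head's -x axis, which points towards the robot side and 40 degrees below level. A label faces the window squarely when the drive's x (out of the label) points along the head's +x, so the label looks forward and upward; either way up of the code will do
- mug: white mug, 80 mm across, 95 mm high, bystander; origin centre of its underside
- mouse: black computer mouse, 108 x 62 x 34 mm, bystander; origin centre of its underside
- stapler: red and black stapler, 140 x 36 x 52 mm, bystander; origin centre of its underside
- pen: black pen, 142 mm long, lying flat, bystander; origin centre of its underside
Not all that is in view belongs to the job. Leave any red look-alike of the finished alone.

How it is judged (in metres and radians):
On the way, in this order (a step that is already met when the one before it is completed fails the run):
1. the green-banded drive stands fully home in the free bay, label facing the same way as its neighbour's, released, while the orange-banded drive is still home in its own bay (horizontal distance between fresh and free_bay below 0.006 m and z of fresh in the frame of free_bay below 0.004 m and angle between the x axis of fresh and the x axis of dock, either way round below 0.12 rad and x of fresh_label in the frame of free_bay above 0 m and contact force between the fingers and fresh below 0.3 N and horizontal distance between finished and full_bay below 0.006 m and z of finished in the frame of full_bay below 0.004 m), for 0.2 s.
2. the orange-banded drive is drawn clear out of its bay in the gripper (z of finished in the frame of full_bay above 0.045 m and contact force between the fingers and finished above 1 N), for 0.1 s.
At the end, for the whole second after the job is handed in: Orange drive held still by the gripper alone, label centre 60-140 mm before the reader window, within 30 mm of its line of sight sideways and up/down, facing it within 17 degrees; green drive home in the free bay (4 mm of floor, 6 mm of centre, 7 degrees), label along dock +x (x of finished_label in the frame of reader_head between -0.14 and -0.06 m and y of finished_label in the frame of reader_head between -0.03 and 0.03 m and z of finished_label in the frame of reader_head between -0.03 and 0.03 m and angle between the x axis of finished and the x axis of reader_head, either way round below 0.3 rad and angle between finished's own x axis and vertical below 1.4 rad and height (world z) of finished_label above 0.15 m and contact force between the fingers and finished above 1 N and contact force between finished and dock below 0.2 N and contact force between finished and reader below 0.2 N and linear speed of finished below 0.03 m/s and horizontal distance between fresh and free_bay below 0.006 m and z of fresh in the frame of free_bay below 0.004 m and angle between the x axis of fresh and the x axis of dock, either way round below 0.12 rad and x of fresh_label in the frame of free_bay above 0 m); the arm keeps its last pose, push and grip.
It fails at once if the green-banded drive was dropped or slammed into the bay (faster than 0.45 m/s inside it) (distance between fresh and free_bay below 0.03 m and linear speed of fresh above 0.45 m/s).
It fails at once if the reader was bumped (over 3 N) (contact force between reader and anything else above 3 N).
It fails at once if a white-banded drive was moved (over 30 mm) (distance of any of archive_a, archive_b from where it was at the start of the episode above 0.03 m).
It fails at once if something on the desk was moved (over 30 mm) (distance of any of mug, mouse, stapler, pen from where it was at the start of the episode above 0.03 m).
It also fails if it takes over 64 s, if anything falls off the work surface, if the arm or the gripper's body presses on something with over 40 N, if the wrist force passes 120 N, or if a joint passes its speed limit or range.

## Working session

There is one attempt and no reset: what is moved stays moved. The work goes in short steps, each a Python script; the robot and the scene stay as the last script left them, time stands still between calls to the robot, and variables do not carry over. Pictures are saved under pics/ and viewed, about 8 in all and at most 12, crops included, and the job is handed in when it is done.

```bash
mkdir -p pics; cat > h.py <<'E'
from bench import robot
import numpy as np, cv2
from scipy.spatial.transform import Rotation as Ro
def cam(n):
    d=robot.get_image(n); return d
def K(d):
    f=d["img"].shape[0]/2/np.tan(np.radians(d["fovy"])/2); return f
def Rc(d):
    o=np.array(d["orientation"],float)
    return o if o.shape==(3,3) else Ro.from_euler('xyz',o).as_matrix()
def ray(d,u,v):
    f=K(d); x=(u-d["cx"])/f; y=(v-d["cy"])/f; rd=np.hypot(x,y); r=rd
    for _ in range(30): r=rd/(1+d["k1"]*r*r)
    s=r/rd if rd>0 else 1
    w=Rc(d)@np.array([x*s,y*s,1]); return np.array(d["eye"],float),w/np.linalg.norm(w)
def onz(d,u,v,z):
    e,w=ray(d,u,v); return e+w*(z-e[2])/w[2]
def proj(d,p):
    c=Rc(d).T@(np.array(p,float)-np.array(d["eye"])); x,y=c[:2]/c[2]; s=1+d["k1"]*(x*x+y*y)
    return np.array([d["cx"]+K(d)*x*s,d["cy"]+K(d)*y*s])
def tri(d1,p1,d2,p2):
    e1,w1=ray(d1,*p1);e2,w2=ray(d2,*p2)
    A=np.stack([w1,-w2],1);t=np.linalg.lstsq(A,e2-e1,rcond=None)[0]
    a,b=e1+t[0]*w1,e2+t[1]*w2
    return (a+b)/2,np.linalg.norm(a-b)
E
python3 - <<'E'
from h import *
import pickle
for n in("top","side"):
    d=cam(n); cv2.imwrite(f"pics/{n}0.png",d["img"]); pickle.dump(d,open(n+"0.pkl","wb"))
    print(n,{k:v for k,v in d.items() if k!="img"})
E
```

```text
top {'fovy': 46.594995064544584, 'cx': 318.7748950996681, 'cy': 204.50543506303939, 'k1': -0.06570090496162029, 'eye': array([2.10074246e+02, 1.07807070e+00, 1.85640632e+03]), 'orientation': array([-2.94452141, -0.0079437 , -1.55989037])}
side {'fovy': 44.95138685727467, 'cx': 319.6751035582134, 'cy': 195.13386959960923, 'k1': -0.03097308562028246, 'eye': array([-185.87722266, -897.27382172, 1345.36096149]), 'orientation': array([-2.36093574,  0.01622292, -0.71554471])}
```

View pics/top0.png

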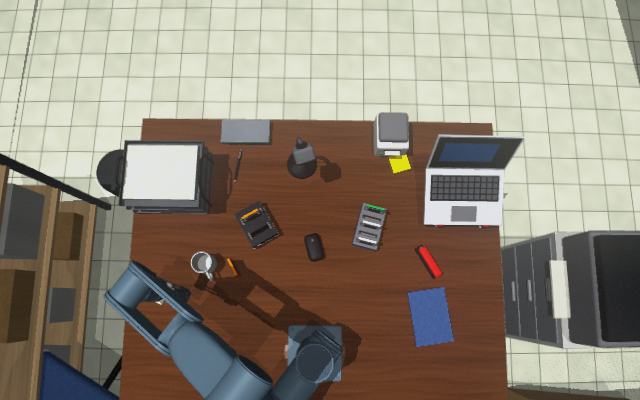

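View pics/side0.png

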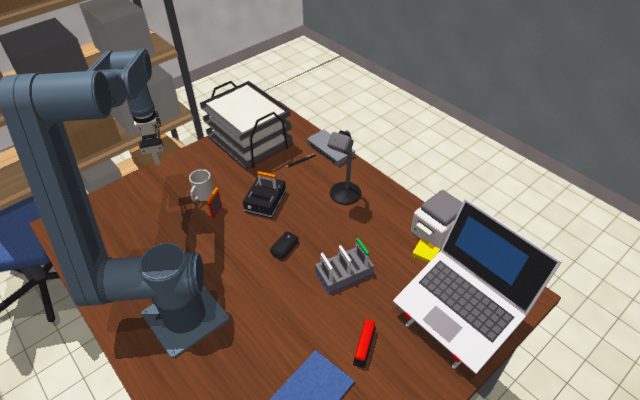

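The top view shows the rack at (369,227), with the green band at its far end (375,208). The dock is at (257,225) with an orange drive at (252,213), the reader foot at (302,163), the mouse at (314,247) and the mug at (203,263). There are two orange/red candidates: top (252,213), standing in the dock bay, and top (232,267), standing loose by the mug. The one in the dock fits "finished", and the loose one is the look-alike. I'll confirm with enlarged crops.

```bash
python3 - <<'E'
import pickle,cv2,numpy as np
t=pickle.load(open("top0.pkl","rb"))["img"];s=pickle.load(open("side0.pkl","rb"))["img"]
def c(i,u,v,w,h,k): return cv2.resize(i[v:v+h,u:u+w],(w*k,h*k),interpolation=cv2.INTER_CUBIC)
a=np.hstack([c(t,225,195,65,50,6),c(t,340,200,65,50,6)])
b=np.hstack([c(s,235,165,65,50,6),c(s,310,235,65,50,6)])
cv2.imwrite("pics/crop1.png",np.vstack([a,b]))
a=np.hstack([c(t,277,133,65,50,6),c(s,320,125,65,50,6)])
b=np.hstack([c(s,185,165,65,50,6),c(t,190,245,65,50,6)])
cv2.imwrite("pics/crop2.png",np.vstack([a,b]))
E
```

```text
(no output)
```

View pics/crop1.png

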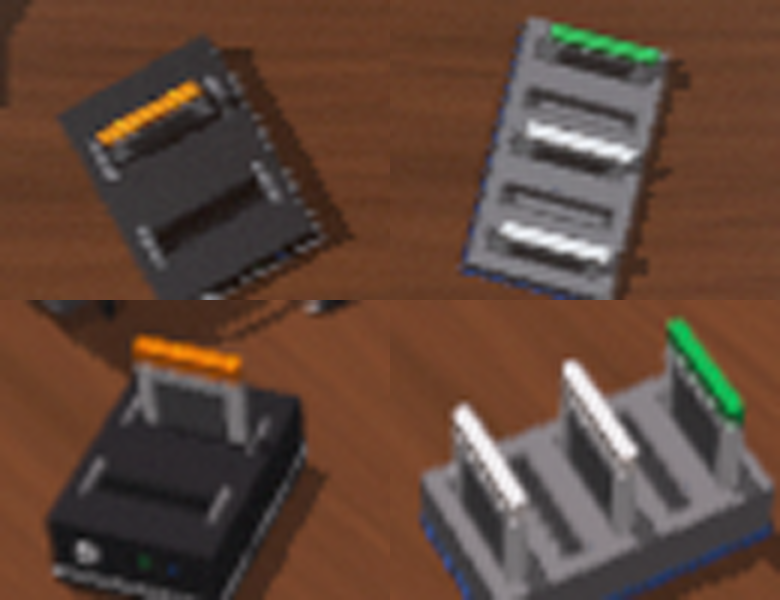

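View pics/crop2.png

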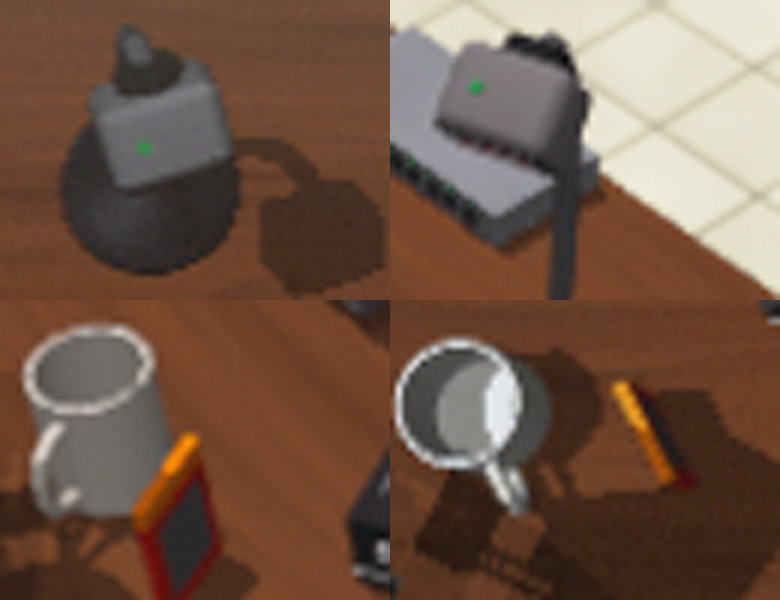

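The crops confirm it: the dock drive is silver with an orange band (finished), and the loose one by the mug has a red body, so it is the look-alike. In the side view, both the green and the orange drive show their dark back face towards the robot, so both labels point away, along dock +x. The head's upper front edge runs from (296.6,164.2) to (315.3,157.9) in the top view, and from (327.8,145.8) to (346.7,153) in the side view.

```bash
cat > meas.py <<'E'
from h import *
def wt(img,kind):
    B,G,R=[img[...,i].astype(float) for i in range(3)]
    if kind=="green": w=G-np.maximum(R,B)-25
    elif kind=="orange": w=np.minimum(R-B-110,G-B-35)
    else: w=np.minimum(np.minimum(R,G),B)-165
    return np.clip(w,0,60)
def band(d,kind,box,z):
    u0,v0,u1,v1=box; w=np.zeros(d["img"].shape[:2]); w[v0:v1,u0:u1]=wt(d["img"],kind)[v0:v1,u0:u1]
    n,l,st,_=cv2.connectedComponentsWithStats((w>5).astype(np.uint8)); 
    out=[]
    for i in range(1,n):
        if st[i][4]<12: continue
        v,u=np.nonzero(l==i); ww=w[v,u]
        P=np.array([onz(d,a,b,z)[:2] for a,b in zip(u,v)])
        c=np.average(P,axis=0,weights=ww); C=np.cov(P.T,aweights=ww); e,V=np.linalg.eigh(C); a=V[:,1]
        if a[1]<0:a=-a
        out.append((c,np.degrees(np.arctan2(a[1],a[0]))-90,np.sqrt(12*e[::-1]),(np.average(u,weights=ww),np.average(v,weights=ww))))
    return out
E
python3 - <<'E'
from meas import *
import pickle
t=pickle.load(open("top0.pkl","rb"));s=pickle.load(open("side0.pkl","rb"))
np.set_printoptions(precision=1,suppress=True)
for k,b1,b2,z in(("green",(340,195,400,250),(310,230,385,290),110),("orange",(225,195,285,245),(240,165,300,190),118),("white",(345,205,395,250),(310,230,385,290),110)):
    for n,d,b in(("t",t,b1),("s",s,b2)):
        for o in band(d,k,b,z): print(k,n,*o)
A,B=(296.6,164.2),(315.3,157.9);C,D=(327.8,145.8),(346.7,153.)
print("head",tri(t,A,s,C),tri(t,B,s,D), onz(t,*A,291.4),onz(t,*B,291.4),onz(s,*C,291.4),onz(s,*D,291.4))
print("foot",onz(t,277+150/6,133+185/6,5))
E
```

```text
green t [ 552.8 -225.3] -14.445669475611083 [69.3  8.9] (np.float64(375.1113481228669), np.float64(206.7457337883959))
green s [ 552.6 -228. ] -14.901824607479213 [71.6 10.7] (np.float64(362.19907264296756), np.float64(245.81051004636785))
orange t [519.7 255. ] 30.54590839081729 [68.5  9.2] (np.float64(249.2750611246944), np.float64(213.35859820700895))
orange s [521. 254.] 29.973523216662926 [69.7 17.3] (np.float64(265.88069705093835), np.float64(173.6514745308311))
white t [ 488.8 -210. ] -14.491503645436438 [67.6  8.1] (np.float64(371.30810286268803), np.float64(223.1795245026686))
white t [ 424.9 -193.6] -14.604353940114791 [66.5  8. ] (np.float64(367.1715257531584), np.float64(239.8168124392614))
white s [ 489.4 -211.2] -14.264431856609107 [68.7  8.9] (np.float64(344.47798742138366), np.float64(253.02330743618202))
white s [ 425.4 -194.8] -14.502505527777771 [67.8  8.8] (np.float64(326.16600361663654), np.float64(260.6386980108499))
head (array([669. ,  71.2, 282.1]), np.float64(1.7964412548329456)) (array([695.5,   5.3, 275.7]), np.float64(3.2490935956768)) [665.5  71.2 291.4] [689.3   6.1 291.4] [662.4  62.4 291.4] [684.3  -8.4 291.4]
foot [750.7  61.7   5. ]
```

```bash
cat >> meas.py <<'E'
GREEN=np.array([553.1,-226.0]);RY=np.radians(-14.2)
DY=np.radians(30.3);ORANGE=np.array([520.6,254.7]);FREE=ORANGE-66*np.array([np.cos(DY),np.sin(DY)])
HY=np.radians(19)
def rot(dx,dz,s):
    z=-np.array(dz,float);y=s*np.array(dx,float);return Ro.from_matrix(np.stack([np.cross(y,z),y,z],1)).as_euler('xyz')
def down(yaw,s=1): return rot([np.cos(yaw),np.sin(yaw),0],[0,0,1],s)
HX=np.array([np.cos(HY)*np.cos(.698),np.sin(HY)*np.cos(.698),np.sin(.698)])
HZ=np.array([-np.cos(HY)*np.sin(.698),-np.sin(HY)*np.sin(.698),np.cos(.698)])
WIN=np.array([694,42,270.])
G=61  # TCP height on the drive
LAB=WIN-100*HX; PRES=LAB-4.75*HX+(G-50)*HZ
E
python3 - <<'E'
from meas import *
np.set_printoptions(precision=2,suppress=True)
for s in(1,-1):
    for n,p,o in(("g",[*GREEN,71],down(RY,s)),("w",[400,0,260],down(RY,s)),("f",[*FREE,79],down(DY,s)),("o",[*ORANGE,79],down(DY,s)),("oup",[*ORANGE,260],down(DY,s)),("p",PRES,rot(HX,HZ,s))):
        print(s,n,np.array(p),robot.inverse_kinematics(list(p),list(o)))
E
```

```text
1 g [ 553.1 -226.    71. ] [-0.57  0.47  1.6   0.    1.06 -0.33]
1 w [400   0 260] [-0.28 -0.05  1.78  0.    1.41 -0.03]
1 f [463.62 221.4   79.  ] [ 0.23  0.33  1.81  0.    1.   -0.3 ]
1 o [520.6 254.7  79. ] [ 0.26  0.44  1.64  0.    1.06 -0.27]
1 oup [520.6 254.7 260. ] [ 0.26  0.29  1.39  0.    1.46 -0.27]
1 p [611.44  13.57 211.11] [-0.45  0.07  2.02  0.8   0.68 -1.32]
-1 g [ 553.1 -226.    71. ] [-0.57  0.47  1.6  -0.    1.06  2.82]
-1 w [400   0 260] [-0.28 -0.05  1.78 -0.    1.41  3.11]
-1 f [463.62 221.4   79.  ] [ 0.23  0.33  1.81 -0.    1.    2.84]
-1 o [520.6 254.7  79. ] [ 0.26  0.44  1.64 -0.    1.06  2.88]
-1 oup [520.6 254.7 260. ] [ 0.26  0.29  1.39 -0.    1.46  2.88]
-1 p [611.44  13.57 211.11] [-0.45  0.07  2.02  0.8   0.68  1.82]
```

```bash
python3 - <<'E'
from meas import *
np.set_printoptions(precision=1,suppress=True)
o=down(RY)
robot.move_linear([400,0,260],o,speed=300)
robot.move_gripper(0.4)
robot.move_linear([*GREEN,190],o,speed=300)
print(robot.move_linear([*GREEN,71],None,speed=120,f_stop=6))
robot.move_gripper(0.0)
print(robot.current_tcp_pos(),robot.current_gripper_width()*93,robot.current_contact_force(),robot.current_t())
robot.move_linear([*GREEN,240],None,speed=100)
robot.move_linear([400,0,260],o,speed=250)
robot.move_linear([*FREE,150],down(DY),speed=200)
robot.sleep(.3)
for n in("top","side"):
    d=cam(n); cv2.imwrite(f"pics/{n}1.png",d["img"])
    for b in band(d,"green",(200,120,330,250),150-61+100-8): print(n,*b)
print(robot.current_tcp_pos(),robot.current_gripper_width()*93,robot.current_contact_force(),robot.current_t())
d=[cv2.imread(f"pics/{n}1.png") for n in("top","side")]
c=lambda i,u,v:cv2.resize(i[v:v+100,u:u+100],(400,400),interpolation=cv2.INTER_CUBIC)
cv2.imwrite("pics/m1.png",np.hstack([c(d[0],205,170),c(d[1],220,120)]))
E
```

```text
False
[ 553.2 -226.1   71.2] 9.18173023263016 [0.2 0.2 2. ] 5.825
side [476.5 205.5] 17.79742419284061 [28.6 16.6] (np.float64(262.2357320099256), np.float64(173.19602977667495))
[463.7 221.2 150.2] 9.11630364821839 [-0.7  0.1 -0.7] 10.7333
```

View pics/m1.png

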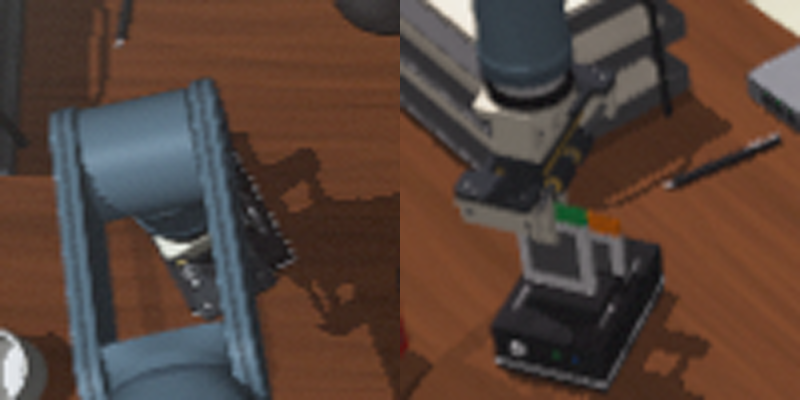

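The drive is held upright over the free bay, with its dark back towards the robot like its neighbour. The green band is visible in the side crop at about (570,213). Next I'll lower it with a force guard.

```bash
python3 - <<'E'
from meas import *
np.set_printoptions(precision=1,suppress=True)
for z in(122,112,100,85):
    h=robot.move_linear([*FREE,z],None,speed=40,f_stop=8)
    print(z,h,robot.current_tcp_pos(),robot.current_contact_force(),robot.current_ft_torque())
    if h: break
print(robot.current_gripper_width()*93,robot.current_t())
E
```

```text
122 False [463.8 221.4 122.1] [-0.   0.4 -1. ] [-0.1 -0.  -0. ]
112 True [463.6 221.3 117.2] [ 0.6 -0.3 -1.4] [-0.  0. -0.]
9.304727276241293 11.8083
```

```bash
python3 - <<'E'
from meas import *
np.set_printoptions(precision=1,suppress=True)
for z in(116,114,112,110,106,102,98,92,86):
    h=robot.move_linear([*FREE,z],None,speed=25,f_stop=15)
    print(z,h,robot.current_tcp_pos(),robot.current_contact_force(),robot.current_ft_torque(),robot.current_gripper_width()*93)
    if h: break
print(robot.current_t())
E
```

```text
116 False [463.5 221.4 115.9] [ 0.4 -0.7 -0.6] [-0.1  0.1 -0. ] 9.150090132235002
114 False [463.5 221.4 113.9] [ 0.7 -0.4 -1.2] [-0.  0.  0.] 9.142434513750544
112 False [463.5 221.4 111.8] [ 0.3  0.1 -1.7] [-0.   0.1  0. ] 9.3362225224696
110 False [463.5 221.4 109.8] [ 0.3 -1.  -1.6] [-0.1  0.1  0. ] 9.498866109996804
106 False [463.4 221.4 105.7] [ 0.1  0.1 -1.5] [-0.   0.1  0. ] 9.204663140147268
102 False [463.4 221.4 101.8] [-0.5 -0.5 -0.9] [-0.   0.1  0. ] 9.284702826104041
98 False [463.4 221.3  97.8] [ 0.2 -0.1 -0.9] [-0.   0.1 -0.1] 9.30767072453297
92 False [463.4 221.4  91.8] [-0.6 -0.4 -1. ] [-0.   0.1 -0. ] 9.322609876410326
86 False [463.4 221.4  85.8] [-0.4  0.2 -1.3] [-0.1 -0.   0. ] 9.507499930621165
14.5167
```

```bash
python3 - <<'E'
from meas import *
np.set_printoptions(precision=1,suppress=True)
h=robot.move_linear([*FREE,74],None,speed=25,f_stop=8)
print(h,robot.current_tcp_pos(),robot.current_contact_force())
robot.move_gripper(0.4); robot.sleep(.3)
robot.move_linear([*FREE,190],None,speed=150)
robot.move_linear([380,60,260],down(DY),speed=250)
t,s=cam("top"),cam("side")
for n,d in(("t",t),("s",s)):
  for k in("green","orange"):
    for b in band(d,k,(225,150,300,245),118): print(k,n,*b)
print(robot.current_t())
c=lambda i,u,v:cv2.resize(i[v:v+80,u:u+80],(400,400),interpolation=cv2.INTER_CUBIC)
cv2.imwrite("pics/m2.png",np.hstack([c(t["img"],215,180),c(s["img"],225,150)]))
E
```

```text
True [464.  221.5  78.7] [-0.3  0.1  4. ]
green t [463.9 221.3] 30.123873887417176 [68.2  9.1] (np.float64(257.57958333333335), np.float64(227.99458333333334))
orange t [519.8 254.9] 30.59194906927607 [68.2  9. ] (np.float64(249.28922815945717), np.float64(213.33799830364717))
green s [470.1 204.1] 2.624494534989637 [40.6  9.2] (np.float64(262.7846153846154), np.float64(186.90769230769232))
orange s [531.8 236.3] 21.83635987630757 [28.1 16.8] (np.float64(271.0017108639863), np.float64(174.7305389221557))
17.775
```

View pics/m2.png

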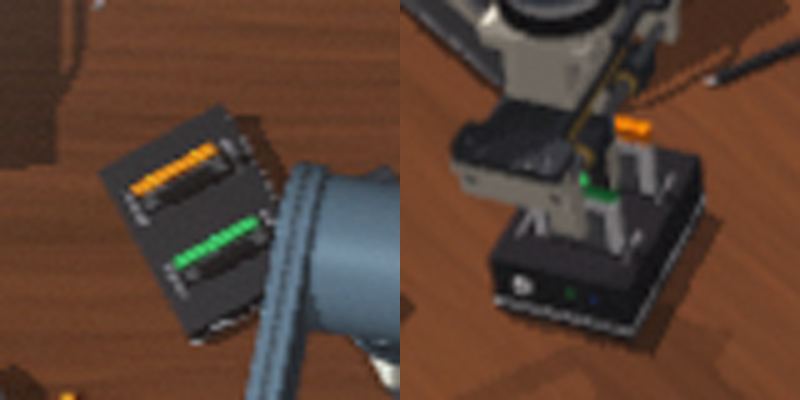

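```bash
python3 - <<'E'
from meas import *
np.set_printoptions(precision=1,suppress=True)
o=down(DY)
robot.move_linear([*ORANGE,190],o,speed=250)
print(robot.move_linear([*ORANGE,79],None,speed=100,f_stop=6))
robot.move_gripper(0.0)
print(robot.current_tcp_pos(),robot.current_gripper_width()*93)
robot.move_linear([*ORANGE,150],None,speed=60)
robot.move_linear([*ORANGE,270],None,speed=150)
robot.move_linear([420,100,270],o,speed=200)
op=rot(HX,HZ,1)
robot.move_linear(PRES-120*np.array([np.cos(HY),np.sin(HY),0]),op,speed=150)
robot.move_linear(PRES-40*np.array([np.cos(HY),np.sin(HY),0]),op,speed=80)
robot.sleep(.3)
t,s=cam("top"),cam("side")
print(robot.current_tcp_pos(),robot.current_gripper_width()*93,robot.current_contact_force(),robot.current_t())
for k in("green","orange"):
    for b in band(t,k,(225,150,300,245),118): print(k,*b)
c=lambda i,u,v:cv2.resize(i[v:v+100,u:u+100],(400,400),interpolation=cv2.INTER_CUBIC)
cv2.imwrite("pics/m3.png",np.hstack([c(t["img"],250,120),c(s["img"],290,110)]))
E
```

```text
False
[520.7 254.7  79.1] 9.435010064393667
[573.6   0.4 211.2] 9.538434966157068 [ 0.1 -0.4 -0.9] 27.0667
green [463.9 221.3] 30.136439268584 [68.3  9.2] (np.float64(257.59256232120964), np.float64(227.9885574172456))
```

View pics/m3.png

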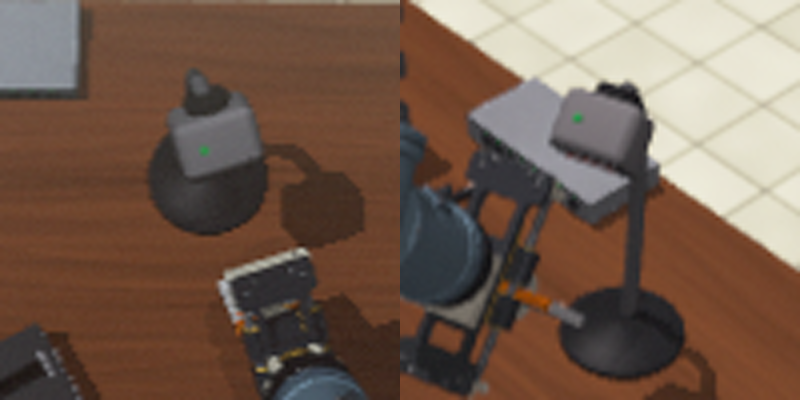

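The orange drive is held tilted in front of the window and clear of everything. In the top crop the gripper's front edge, (222,280)-(312,250), is parallel to the head's front edge, (183,180)-(262,152). Next I'll check the lateral offset numerically, using the same camera for both.

```bash
python3 - <<'E'
from meas import *
np.set_printoptions(precision=1,suppress=True)
t=cam("top");s=cam("side")
p=np.array(robot.current_tcp_pos())
print("gripper front pred px",proj(t,p+84*HZ+94*HX), proj(t,p+130*HZ+94*HX),"seen 316.8,186.2")
lat=np.array([-np.sin(HY),np.cos(HY)])
for u,v,z in((305.6,161.5,291.4),(305.95,161.05,291.4),(316.8,186.2,335),(316.8,186.2,375)):
    q=onz(t,u,v,z); print(q,"lateral to win",lat@(q[:2]-WIN[:2]))
# orange band end in both views: predicted drive lower end / band centre
for n,z in(("low",-61),("band",31)): print(n,proj(t,p+z*HZ),proj(s,p+z*HZ))
# head edge predicted
e=[WIN+28*HZ+k*37*np.array([*lat,0]) for k in(1,-1)]
print("head edge",[proj(d,x) for d in(t,s) for x in e])
print("foot mid",lat@(np.array([750.7,61.7])-WIN[:2]))
E
```

```text
gripper front pred px [314.9 182.1] [317.7 187.8] seen 316.8,186.2
[675.7  39.9 291.4] lateral to win 3.9503572451475724
[677.3  38.7 291.4] lateral to win 2.278433511123349
[576.7  -0.4 335. ] lateral to win -1.8731032622562098
[567.1  -0.3 375. ] lateral to win 1.301103971345075
low [313.1 188. ] [326.3 187. ]
band [318.2 198.8] [317.4 182.7]
head edge [array([296.6, 164.3]), array([316.7, 158. ]), array([326.7, 144.3]), array([345.8, 151. ])]
foot mid 0.16700158158574585
```

```bash
python3 - <<'E'
from meas import *
np.set_printoptions(precision=1,suppress=True)
print(robot.move_linear(PRES,None,speed=40,f_stop=5)); robot.sleep(.8)
print(PRES,robot.current_tcp_pos(),robot.current_gripper_width()*93,robot.current_contact_force(),robot.current_t())
t,s=cam("top"),cam("side")
for b in band(t,"green",(225,150,300,245),118): print(*b)
c=lambda i,u,v:cv2.resize(i[v:v+100,u:u+100],(400,400),interpolation=cv2.INTER_CUBIC)
cv2.imwrite("pics/m4.png",np.hstack([c(t["img"],250,120),c(s["img"],290,110)]))
E
```

```text
False
[611.4  13.6 211.1] [611.4  13.6 211.1] 9.546469164361925 [-0.2  0.5 -1.2] 29.1167
[463.9 221.3] 30.11972158431618 [68.3  9.2] (np.float64(257.5804997951659), np.float64(227.9930356411307))
```

View pics/m4.png

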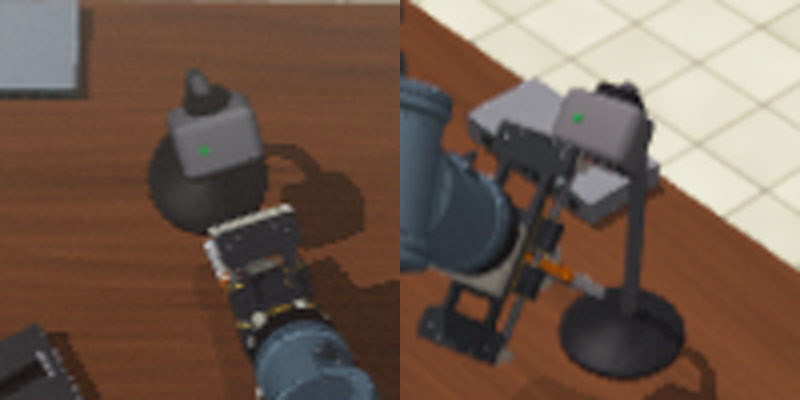

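The gripper is still holding the orange drive below and in front of the window. In the top crop its front edge is at about (255,222), clear of the head edge at about (222,168). The green drive hasn't moved in the bay. Handing in.

```bash
python3 -c "
from bench import robot
robot.hand_in();print(robot.current_t(),robot.current_gripper_width()*93)"
```

```text
the job is handed in; nothing more can be done
the job is handed in; nothing more can be done
```

I put the green drive in the free bay and let go of it. I then drew the orange drive up out of its bay and handed in with it held in front of the reader window. The clock stood at about 29 s of the 64 s allowed. `hand_in` reports no verdict, so the result itself is not confirmed.

- **Green drive:** it touched the bay floor with the tool at 78.7 mm, against 79 mm expected, so I take it as fully home. It brushed the chamfer once on the way in, which set off the 8 N stop, and then slid down with only 1–2 N. After release the top view puts it about 0.3 mm from where I computed the free bay, turned 30.1° against the dock's 30.3°. It was still there in the last picture.
- **Orange drive:** at the end the tool was on its target to 0.1 mm, the fingers were closed on 9.5 mm, and there was no sign of contact with the reader. By calculation the label is 100 mm before the window.
- **Reader position:** my estimates of its centre line agree to about 4 mm sideways. The side camera put the head's front edge about 2 pixels lower than my model, and triangulating it gave a height about 12 mm lower. I used the stated 270 mm instead.
- **Labels:** I never saw either label directly. I worked out which way they face from the dark, unlabelled backs, which both pointed towards the robot.

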